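# Slide a backup battery into its charging dock and start the charge

## Robot

A 6-joint arm with a two-finger parallel gripper is mounted at the origin on a cart in front of the work surface, level with it; the furniture and walls round the work are solid. World frame = base frame: x ahead of the robot, y to its left, z up, the work surface at z = 0. Lengths are in m, angles in rad, forces in N, time in s.
With the tool pointing down it reaches from about 0.25 to 0.775 m from the base axis. Payload 4 kg.
Tool frame: the origin (TCP) lies at the very end of the fingers, on their centre line; the grasp point (between the pads) lies 19 mm behind it; z points along the fingers, y is the line along which they close (so a half turn about z gives the same grasp; the last joint's range is limited). The gripper opens to 85 mm and grips with 20 to 120 N. Pads are 22 mm wide; open, the fingers measure 114 mm over their backs; the gripper's body (76 mm by 85 mm) begins 54 mm behind the grasp point. The pads swing forward as they close: fully open they stand 13 mm farther back than shut.
Start: joints at [1.05, 0.087, 1.371, -0, 1.684, -0.103], TCP at [0.223, 0.503, 0.231] pointing down, gripper open.
Joint ranges: [-3.1, 3.1], [-0.76, 2.03], [0.27, 2.55], [-1.08, 4.22], [0.17, 2.65], [-2.57, 2.57]. Speed limits (rad/s): [2.79, 2.79, 3.14, 3.14, 3.14, 3.14].

## Interface

Orientations are given as a rotation vector (axis times angle).
In Python, from station import * gives the robot as it stands. The module is installed in compiled form; this text tells all that it offers.
- The arm moves only by the shell command python3 -m jog 'ROWS' [FORCE]. ROWS is JSON, a list of rows, each a list of 3 entries, a list of its own where there are three numbers: the shift along the tool's x, y, z in cm, then the turn, a rotation vector about the tool's x, y, z in rad, then the opening, from 0 (shut) to 1 (fully open). In form: [[[dx, dy, dz], [rx, ry, rz], jaw], ...]. A call has 1 to 12 rows; each row shifts and turns the commanded pose from where the row before left it, along the tool's axes as they then stand; what a row does not reach is not made up. A row lasts 1/10 s, in which the tool goes at most 50 mm and 8.59 degrees, less where a joint would pass 70% of its speed; a pose out of reach is approached as far as the arm can. A call with a gripper value outside its range is refused whole. The fingers move at their own pace and stop on an object; FORCE is the grip in N (left out, the last holds). Time passes only in rows, so rows that do not move let the fingers close. It gives the time, the measured TCP pose, the force, the opening and the grip force at its end, in the units of the state.
- get_state(): the state, without advancing time (a new reading comes with each control period).
- read_camera(name): name is "side" or "top"; returns a dict with "image" (420x560x3 uint8, red, green, blue), "camera_matrix" (3x3 intrinsics, pixels), "k1" (the pictures are not rectified: a ray, as slopes to the right and down, at radius r is drawn at 1 + k1 r^2 times it, then the intrinsics apply), "R" (3x3) and "t" (3): a world point X has camera coordinates R X + t. Camera axes: x right, y down, z forward; pixel columns grow to the right and rows downward; lengths in m; the calibration is good to about 2 mm. A picture is of the moment at which its call begins. There is no depth.
- hand_in(): hands the job in; it is judged then, once.
The state is a dict: "time_s": time; "q": joint angles; "joint_vel": joint speeds; "joint_torque": joint torques, N m; "eef_pos": TCP position; "eef_rot": TCP orientation; "force": force on the tool from outside, world axes, zero at the start; "wrist_torque": the same for the moment, N m; "gripper_width": opening from 0.0 (shut) to 1.0 (fully open); "grasp_force": force on a finger pad.
Only numpy, scipy, OpenCV 4.12 (cv2) and the standard library are available. Lean on these libraries where they do the work, as an engineer would, in place of code of your own. Each camera call takes 0.05 s, during which the arm holds its last target. There are 200 camera calls.

## Task

Put the backup battery on charge: push it along the bench with your fingers, low down near its base so that it slides upright and does not tip, squarely into the charging dock until both spring catches have snapped in behind it. Then press the round button on top of the dock right down, let it come up again and move clear. Only push the battery, never grip or lift it, do not press the button before the battery is home, and leave the other things on the bench where they are.

Things in the scene. Friction and masses are not known exactly. Their poses are not given: they have to be found in the camera images.
- battery: sealed battery, a heavy block (0.74 to 0.98 kg; lengths in mm) standing on its narrow base: 35 thick (x), 178 long (y), 61 high, plus two 6 mm tabs on top. Origin: centre of its underside, on the bench. x points through its thickness to the dock (within 0.2 rad of the dock's x at the start). It slides at friction 0.48 to 0.72: a push higher than about 24 mm up can tip it over its far bottom edge
- dock: grey charging dock fixed to the bench (lengths in mm), open to the robot, no floor: the battery slides in along the bench in the dock's +x. Origin: on the bench, under the centre of a battery fully home. Inner faces of the guide cheeks (32 high) at y = +-91.5, from x = -50 to 21. Behind, a tower 224 wide, 64 high, x = 21 to 98, stops the battery 3 mm past home. The push takes 10 to 20 N
- dock_mouth (a point): middle of the dock's mouth, 84 before the dock's origin (x = -84, y = 0 in its frame), 16 above the bench. From here to x = -50 the cheeks are flared plates: inner faces 207 apart at the mouth, 183 at their end, so a battery up to about 8 mm off line is led in
- contact_block (a joint): sprung contact block low in the tower's face (z = 9 to 23, y = -30 to 30), m: 0 = out; the battery meets it 8 mm before home, 0.008 = home, 0.011 = at the stop; it pushes back with 2.5 N rising to 5.7 N, so a battery not caught may creep back
- catch_left (a joint): spring catch in the left (+y) cheek: a steel hooked arm at z = 9 to 23 on an upright pin, hook at x = -19 to -23 in the dock. rad: 0 = sprung in, 0.1 to 0.25 while the battery holds it out, near 0 again once it has snapped in behind the battery's near face, which happens as the battery's centre passes x = -1.5; so push to the stop (x = +3), then draw back. Only the battery works it
- catch_right (a joint): the same catch in the right (-y) cheek
- start_button (a joint): travel of the round start button, in m: 0 = up, 0.006 = right down, takes 5 N, springs up again
- start_button_top (a point): centre of the top face of the start button: a grey round push button of 26 diameter in a black collar of about 40 on the flat top of the dock's tower, at x = 42, y = 45 in the dock's frame; the face is 76 above the bench and is pressed straight down
- tip_tin: white round tin, 56 diameter, 32 high, left of the dock; origin under its centre. Leave alone
- multimeter: black multimeter lying face up, 71 x 135 (its y), 41 high, right of the dock; origin under its centre. Leave alone
- phone: opened phone lying flat, 68 x 138 (its y), 10 high; origin under its centre. Leave alone
- screw_tray: orange screw tray, 95 x 150 (its y), 16 high; origin under its centre. Leave alone
- spudger: plastic opening tool, 8 x 122 (its y), 7 high; origin under its centre. Leave alone
Not all that is in view belongs to the job. Leave any yellow look-alike of the battery alone.

How it is judged:
By the outcome, as a careful person would: the job done as asked, in the order asked, and still so for the second after the job is handed in, with the robot touching nothing.
It also fails if it takes over 72 s, if anything falls off the work surface, if the arm or the gripper's body presses on something with over 40 N, if the wrist force passes 120 N, or if a joint passes its speed limit or range.

## Working session

There is one attempt and no reset: what is moved stays moved. The work goes in short steps, Python scripts to look and compute and a shell command to move; the robot and the scene stay as the last step left them, time stands still between calls to the robot, and variables do not carry over. Pictures are saved under pics/ and viewed, at most 10 in all, crops included, and the job is handed in when it is done.

```bash
mkdir -p pics
python3 - <<'E'
from station import *
import cv2
s=get_state();print({k:s[k] for k in('time_s','eef_pos','eef_rot','force','gripper_width')})
for n in('top','side'):
    c=read_camera(n);cv2.imwrite(f'pics/{n}0.png',c['image'][:,:,::-1]);print(n,c['camera_matrix'],c['k1'],c['R'],c['t'])
E
```

```text
{'time_s': 0.0, 'eef_pos': array([0.22290542, 0.5022555 , 0.23011028]), 'eef_rot': array([-0.65135807, -3.07260076,  0.00333409]), 'force': array([ 0.63429864,  0.40862991, -0.19203   ]), 'gripper_width': 0.9952941943018794}
top [[383.08757281   0.         274.12389636]
 [  0.         383.08757281 204.87491676]
 [  0.           0.           1.        ]] -0.021339013137924856 [[-0.02323121 -0.99946495 -0.0230244 ]
 [-0.98999041  0.02620573 -0.13868039]
 [ 0.13920956  0.01957222 -0.99006951]] [-0.01741141  0.54450778  1.20521463]
side [[442.93890233   0.         284.79221951]
 [  0.         442.93890233 217.99639834]
 [  0.           0.           1.        ]] -0.009408420556880476 [[-0.96198004 -0.27308344 -0.00445513]
 [-0.10884315  0.39827607 -0.91078501]
 [ 0.25049467 -0.87567209 -0.41285689]] [0.53305462 0.12885764 1.1953968 ]
```

View pics/top0.png

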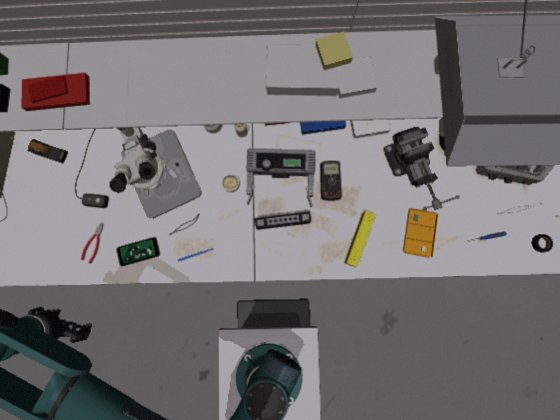

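View pics/side0.png

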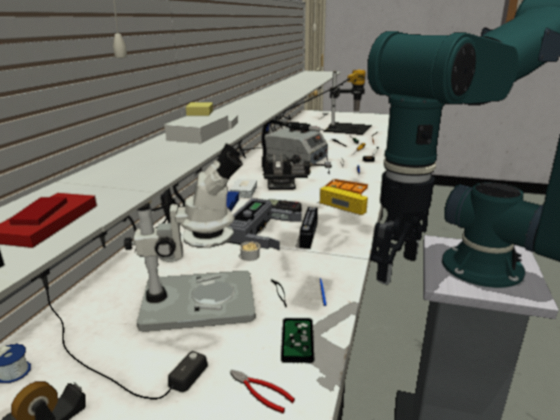

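The top view shows the battery (dark bar) at about (283,220), the dock at (281,170), the tin at (231,183), the multimeter at (331,180) and the yellow look-alike at (361,238). The side view is oblique and coarse. I'll zoom in on the top view.

Run:
```python
import cv2
a=cv2.imread('pics/top0.png')[140:235,235:350];cv2.imwrite('pics/c1.png',cv2.resize(a,None,fx=6,fy=6,interpolation=cv2.INTER_CUBIC))
```

```text
(no output)
```

View pics/c1.png

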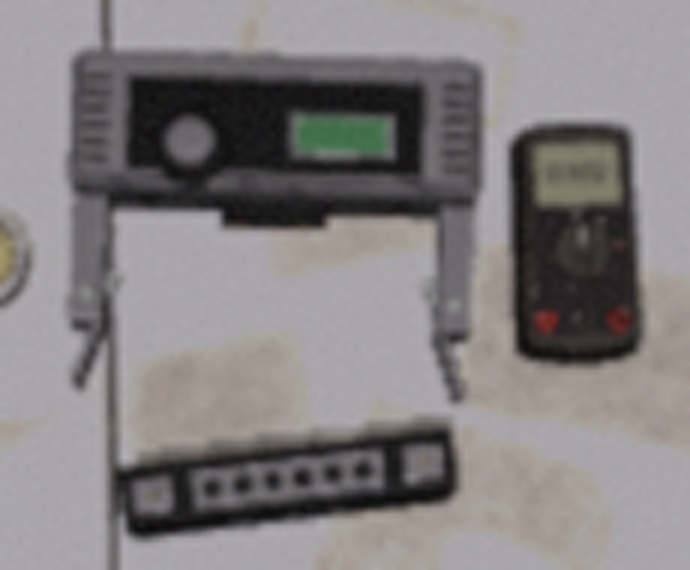

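```bash
cat > h.py <<'E'
import numpy as np, cv2
from scipy.optimize import least_squares
def proj(c,X):
    K,k1,R,t=c['camera_matrix'],c['k1'],c['R'],c['t']
    p=np.atleast_2d(X)@R.T+t; s=p[:,:2]/p[:,2:]
    s=s*(1+k1*(s**2).sum(1,keepdims=True)); return s*[K[0,0],K[1,1]]+K[:2,2]
def tf(p,L):
    L=np.atleast_2d(L); c,s=np.cos(p[2]),np.sin(p[2])
    return np.c_[p[0]+c*L[:,0]-s*L[:,1],p[1]+s*L[:,0]+c*L[:,1],L[:,2]]
def fit(c,L,px,p0):
    r=least_squares(lambda p:(proj(c,tf(p,L))-px).ravel(),p0,loss='soft_l1'); return r.x,np.abs(r.fun).reshape(-1,2)
def overlay(c,sets,box,f,fn):
    x0,y0,x1,y1=box; im=cv2.resize(c['image'][y0:y1,x0:x1,::-1],None,fx=f,fy=f,interpolation=cv2.INTER_CUBIC)
    for W,col in sets:
        q=((proj(c,W)-[x0,y0]+.5)*f).astype(int); cv2.polylines(im,[q],True,col,1)
    cv2.imwrite(fn,im)
def rect(x0,x1,y,z): return np.array([[x0,-y,z],[x0,y,z],[x1,y,z],[x1,-y,z]])
E
python3 - <<'E'
from station import *
from h import *
c=read_camera('top'); print('cam',-c['R'].T@c['t'])
o=lambda a:np.array(a)/6+[235,140]-.5
LD=np.array([[42,45,76],[-50,91.5,32],[-50,-91.5,32],[98,112,64],[98,-112,64]])/1e3
d,r=fit(c,LD,o([[188,138],[100,325],[440,335],[75,53],[482,62]]),[.5,0,0]);print(d,r)
LB=rect(-.0175,.0175,.089,.061)
b,r=fit(c,LB,o([[455,495],[130,533],[122,470],[447,430]]),[.4,0,0]);print(b,r)
np.save('d.npy',d);np.save('b.npy',b)
S=[(tf(d,rect(.021,.098,.112,.064)),(0,0,255)),(tf(d,rect(-.05,.021,.0915,.032)),(0,255,255)),(tf(d,[[-.084,.1035,.032],[-.05,.0915,.032]]),(0,255,0)),(tf(d,[[-.084,-.1035,.032],[-.05,-.0915,.032]]),(0,255,0)),(tf(b,LB),(255,255,0)),(tf(b,rect(-.0175,.0175,.089,0)),(255,0,255))]
overlay(c,S,(235,140,350,235),6,'pics/o1.png')
c=read_camera('side');p=proj(c,tf(d,[[0,0,0]]))[0].astype(int);print(p)
overlay(c,S,(220,180,340,260),6,'pics/o2.png')
E
```

```text
cam [ 0.3708756  -0.05526004  1.26835791]
[ 0.62751343 -0.05156971 -0.05884657] [[0.25673514 1.16583293]
 [0.26401839 0.2381324 ]
 [0.48918151 0.32513361]
 [0.65910959 1.14055103]
 [0.54167301 0.70392621]]
[ 0.49218423 -0.05700156  0.09376849] [[0.89041712 0.04322691]
 [0.90582184 0.30042952]
 [0.78473636 0.14120442]
 [0.78683365 0.13400275]]
[266 230]
```

View pics/o1.png

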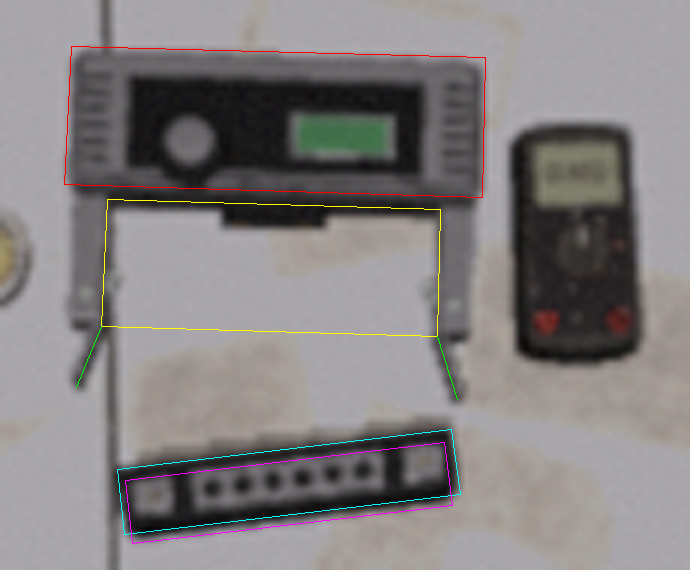

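View pics/o2.png

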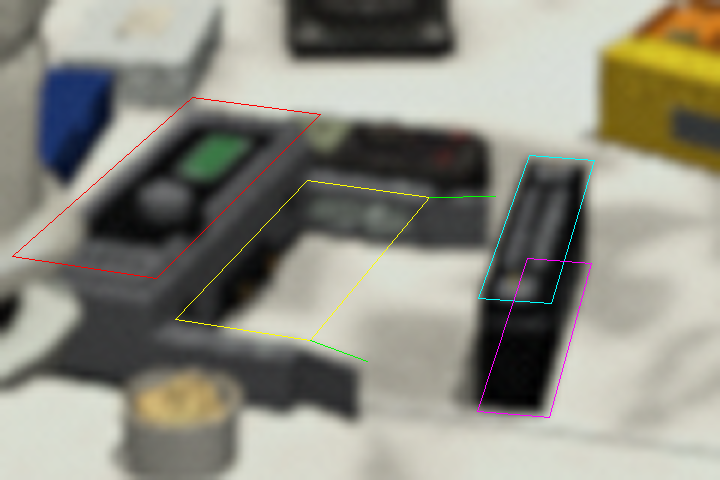

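The fit puts the dock at (0.6275, -0.0516) with yaw -0.059 and the battery at (0.492, -0.057) with yaw +0.094. The overlays agree to within about 3 mm. The battery is about 13 mm to the right of the dock line and 0.15 rad off. The plan:
1. Nudge its right end along +y.
2. Push it in with two open fingers.

```bash
cat >> h.py <<'E'
from scipy.spatial.transform import Rotation as Ro
def plan(s,pos,yaw,tilt=0):
    # tool y at world angle yaw from world y, tool z down; tilt>0: tip leads toward +x
    T=Ro.from_euler('z',yaw)*Ro.from_euler('y',-tilt)*Ro.from_matrix(np.diag([-1,1,-1.]))
    A=Ro.from_rotvec(s['eef_rot'])
    print('shift now-axes cm',np.round(A.inv().apply(np.array(pos)-s['eef_pos'])*100,2),'turn',np.round((A.inv()*T).as_rotvec(),3),
     '| shift in target axes',np.round(T.inv().apply(np.array(pos)-s['eef_pos'])*100,2))
E
python3 - <<'E'
from station import *
from h import *
b=np.load('b.npy');p=tf(b,[[0,-.135,.15]])[0];print(p)
plan(get_state(),p,b[2])
E
```

```text
[ 0.50482444 -0.1914085   0.15      ]
shift now-axes cm [-53.91 -51.97   8.12] turn [-0.001 -0.001 -0.512] | shift in target axes [-21.56 -71.72   8.05]
```

```bash
python3 -m jog '[[[-3.37,-3.25,0],[0,0,0],0],[[-3.37,-3.25,0],[0,0,0],0],[[-3.37,-3.25,0],[0,0,0],0],[[-3.37,-3.25,0],[0,0,0],0],[[-3.37,-3.25,0],[0,0,0],0],[[-3.37,-3.25,0],[0,0,0],0],[[-3.37,-3.25,0],[0,0,0],0],[[-3.37,-3.25,0],[0,0,0],0],[[-3.37,-3.25,0],[0,0,0],0],[[-3.37,-3.25,0],[0,0,0],0],[[-3.37,-3.25,0],[0,0,0],0],[[-3.37,-3.25,0],[0,0,0],0]]'
python3 -m jog '[[[-3.37,-3.25,0],[0,0,0],0],[[-3.37,-3.25,0],[0,0,0],0],[[-3.37,-3.25,0],[0,0,0],0],[[-3.37,-3.25,0],[0,0,0],0],[[0,0,0],[0,0,-0.128],0],[[0,0,0],[0,0,-0.128],0],[[0,0,0],[0,0,-0.128],0],[[0,0,0],[0,0,-0.128],0],[[0,0,0],[0,0,0],0],[[0,0,0],[0,0,0],0]]'
python3 - <<'E'
from station import *
from h import *
b=np.load('b.npy')
plan(get_state(),tf(b,[[0,-.135,.012]])[0],b[2])
E
```

```text
time_s: 1.4
eef_pos: [0.4348, -0.0198, 0.2314]
eef_rot: [0.652, 3.073, 0.001]
force: [1.4, 1.4, 0.1]
gripper_width: -0.002
grasp_force: 0.0
time_s: 2.4
eef_pos: [0.5049, -0.1913, 0.2311]
eef_rot: [0.144, -3.138, -0.0]
force: [-0.0, 0.6, -0.1]
gripper_width: 0.0
grasp_force: 0.0
shift now-axes cm [ 0.000e+00 -2.000e-02  2.191e+01] turn [ 0.    -0.    -0.002] | shift in target axes [ 1.000e-02 -1.000e-02  2.191e+01]
```

```bash
python3 -m jog '[[[0,0,4.5],[0,0,0],0],[[0,0,4.5],[0,0,0],0],[[0,0,4.5],[0,0,0],0],[[0,0,4],[0,0,0],0],[[0,0,2.5],[0,0,0],0],[[0,0,1.2],[0,0,0],0],[[0,0,0.7],[0,0,0],0],[[0,0,0],[0,0,0],0],[[0,0,0],[0,0,0],0]]'
python3 -m jog '[[[0,0.5,0],[0,0,0],0],[[0,0.5,0],[0,0,0],0],[[0,0.5,0],[0,0,0],0],[[0,0.5,0],[0,0,0],0],[[0,0.25,0],[0,0,0],0],[[0,0.25,0],[0,0,0],0],[[0,0,0],[0,0,0],0]]'
```

```text
time_s: 3.3
eef_pos: [0.5063, -0.192, 0.0141]
eef_rot: [-0.147, 3.135, -0.002]
force: [-0.1, -0.6, 0.4]
gripper_width: 0.001
grasp_force: 0.0
time_s: 4.0
eef_pos: [0.504, -0.1682, 0.014]
eef_rot: [-0.148, 3.135, -0.007]
force: [1.8, -4.6, 1.9]
gripper_width: -0.003
grasp_force: 0.0
```

```bash
python3 -m jog '[[[0,0.1,0],[0,0,0],0],[[0,0.1,0],[0,0,0],0],[[0,0,0],[0,0,0],0]]'
python3 -m jog '[[[0,0.1,0],[0,0,0],0],[[0,0.1,0],[0,0,0],0],[[0,0,0],[0,0,0],0]]'
python3 - <<'E'
from station import *
from h import *
c=read_camera('top')
d,b=np.load('d.npy'),np.load('b.npy')
overlay(c,[(tf(b,rect(-.0175,.0175,.089,.061)),(255,255,0)),(tf(d,rect(-.05,.021,.0915,.032)),(0,255,255))],(235,140,350,235),6,'pics/t2.png')
E
```

```text
time_s: 4.3
eef_pos: [0.5039, -0.1666, 0.0139]
eef_rot: [-0.148, 3.134, -0.008]
force: [1.2, -6.0, 1.1]
gripper_width: -0.007
grasp_force: 0.0
time_s: 4.6
eef_pos: [0.5038, -0.1647, 0.014]
eef_rot: [-0.148, 3.134, -0.008]
force: [0.9, -6.3, 2.6]
gripper_width: 0.0
grasp_force: 0.0
```

View pics/t2.png

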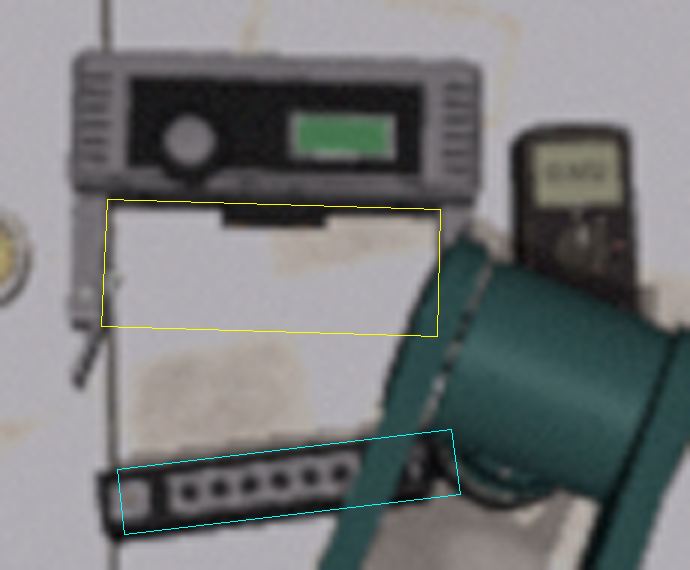

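The battery has slid about 20 crop px (10.5 mm) left, its left edge going from 122 to 103, and kept its yaw. About 3 mm remain. I'll push that, then back away and rise.

```bash
python3 -m jog '[[[0,0.1,0],[0,0,0],0],[[0,0.1,0],[0,0,0],0],[[0,0.1,0],[0,0,0],0],[[0,0,0],[0,0,0],0],[[0,-0.5,0],[0,0,0],0],[[0,-1,0],[0,0,0],0],[[0,-1,0],[0,0,0],0],[[0,0,-4],[0,0,0],1],[[0,0,-5],[0,0,0],1]]'
python3 - <<'E'
from station import *
from h import *
d,b=np.load('d.npy'),np.load('b.npy')
nb=b+np.array([-.0936,.9956,0])*.0135
x=tf(d,[[0,0,0]])
ex=np.array([np.cos(d[2]),np.sin(d[2])]);ey=np.array([-ex[1],ex[0]])
r=nb[:2]-d[:2];xb=r@ex;print('batt in dock',xb,r@ey)
# standoff: left contact of near face plus 45 mm
pos=tf(d,[[xb-.0175-.055,0,.10]])[0];print(pos)
plan(get_state(),pos,d[2],.15)
plan(get_state(),pos,d[2],0)
E
```

```text
time_s: 5.55
eef_pos: [0.5019, -0.184, 0.0996]
eef_rot: [0.146, -3.131, -0.007]
force: [0.9, -0.0, 0.3]
gripper_width: 0.331
grasp_force: 0.0
batt in dock -0.1368273774864125 -3.8491170651744154e-05
[ 0.41854839 -0.03925862  0.1       ]
shift now-axes cm [ 6.95 15.19  0.08] turn [ 0.016 -0.157  0.151] | shift in target axes [ 9.06 13.96 -1.41]
shift now-axes cm [ 6.95 15.19  0.08] turn [ 0.004 -0.008  0.152] | shift in target axes [ 9.17 13.96 -0.04]
```

```bash
python3 -m jog '[[[1.74,3.8,0],[0,0,0],1],[[1.74,3.8,0],[0,0,0],1],[[1.74,3.8,0],[0,0,0],1],[[1.74,3.8,0],[0,0,0],1],[[0,0,0],[0.008,-0.078,0.076],1],[[0,0,0],[0.008,-0.078,0.076],1],[[0,0,0],[0,0,0],1],[[0,0,0],[0,0,0],1]]'
python3 - <<'E'
from station import *
from h import *
d=np.load('d.npy')
pos=tf(d,[[-.1368-.0725,0,.005]])[0]
plan(get_state(),pos,d[2],.15)
c=read_camera('top')
b=np.load('b.npy')+np.array([-.0936,.9956,0])*.0135
overlay(c,[(tf(b,rect(-.0175,.0175,.089,.061)),(255,255,0)),(tf(d,rect(-.05,.021,.0915,.032)),(0,255,255))],(235,140,350,235),6,'pics/t3.png')
E
```

```text
time_s: 6.35
eef_pos: [0.4207, -0.0399, 0.1025]
eef_rot: [0.085, 2.985, -0.013]
force: [0.0, 0.3, 0.8]
gripper_width: 1.001
grasp_force: 0.0
shift now-axes cm [1.73 0.09 9.59] turn [-0.004  0.006  0.002] | shift in target axes [1.67 0.05 9.6 ]
```

View pics/t3.png

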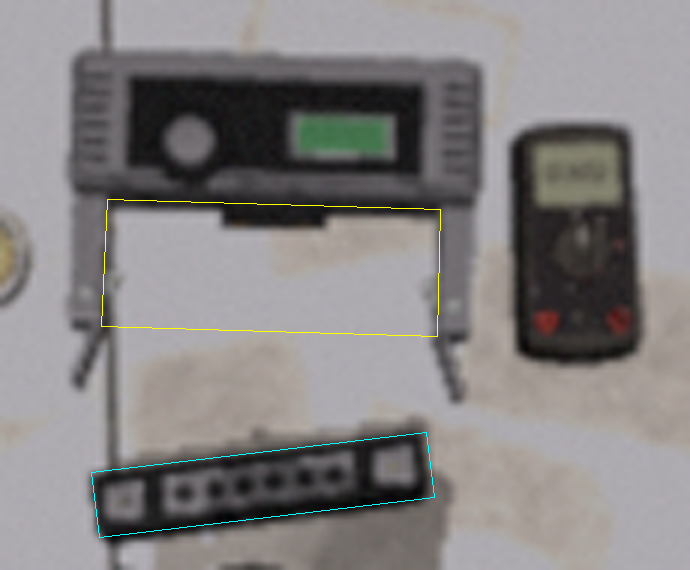

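The battery matches the predicted outline, with its centre on the dock line. Next I lower the open fingers behind it.

```bash
python3 -m jog '[[[0.6,0.0,3],[0,0.003,0],1],[[0.6,0,3],[0,0.003,0],1],[[0.5,0,2],[0,0,0],1],[[0,0,1],[0,0,0],1],[[0,0,0.6],[0,0,0],1],[[0,0,0],[0,0,0],1],[[0,0,0],[0,0,0],1]]'
python3 -m jog '[[[0.05,0,0.3],[0,0,0],1],[[0.05,0,0.3],[0,0,0],1],[[0,0,0],[0,0,0],1],[[0,0,0],[0,0,0],1]]'
python3 - <<'E'
from station import *
from h import *
d=np.load('d.npy')
plan(get_state(),tf(d,[[-.1368-.0725,0,.002]])[0],d[2],.15)
plan(get_state(),tf(d,[[-.03,0,.002]])[0],d[2],.15)
E
```

```text
time_s: 7.1
eef_pos: [0.4199, -0.0402, 0.0059]
eef_rot: [0.087, 2.988, -0.013]
force: [0.0, 0.4, 0.1]
gripper_width: 1.002
grasp_force: 0.0
time_s: 7.5
eef_pos: [0.4185, -0.0398, -0.0012]
eef_rot: [0.087, 2.99, -0.013]
force: [-0.1, -0.9, 0.5]
gripper_width: 1.0
grasp_force: 0.0
shift now-axes cm [-0.05  0.06 -0.31] turn [-0.004  0.001  0.001] | shift in target axes [-0.05  0.06 -0.31]
shift now-axes cm [-17.77   0.05   2.38] turn [-0.004  0.001  0.001] | shift in target axes [-17.78   0.06   2.37]
```

```bash
python3 -m jog '[[[-1,0,0.15],[0,0,0],1],[[-1,0,0.15],[0,0,0],1],[[-0.8,0,0.12],[0,0,0],1],[[-0.4,0,0.06],[0,0,0],1],[[-0.3,0,0.045],[0,0,0],1],[[-0.3,0,0.045],[0,0,0],1],[[-0.3,0,0.045],[0,0,0],1],[[-0.3,0,0.045],[0,0,0],1],[[-0.3,0,0.045],[0,0,0],1],[[0,0,0],[0,0,0],1]]'
python3 -m jog '[[[-0.3,0,0.045],[0,0,0],1],[[-0.3,0,0.045],[0,0,0],1],[[-0.3,0,0.045],[0,0,0],1],[[-0.3,0,0.045],[0,0,0],1],[[0,0,0],[0,0,0],1]]'
python3 - <<'E'
from station import *
from h import *
d=np.load('d.npy')
plan(get_state(),tf(d,[[-.03,0,0]])[0],d[2],.15)
c=read_camera('top')
overlay(c,[(tf(d,rect(-.05,.021,.0915,.032)),(0,255,255))],(235,140,350,235),6,'pics/t4.png')
E
```

```text
time_s: 8.5
eef_pos: [0.464, -0.0418, -0.0021]
eef_rot: [0.086, 2.995, -0.01]
force: [-4.0, 1.9, 2.0]
gripper_width: 1.003
grasp_force: 2.1
time_s: 9.0
eef_pos: [0.4764, -0.0424, -0.0022]
eef_rot: [0.086, 2.994, -0.01]
force: [-4.1, 2.3, 0.4]
gripper_width: 1.003
grasp_force: 2.0
shift now-axes cm [-12.04  -0.04   1.56] turn [-0.002 -0.004  0.002] | shift in target axes [-12.04  -0.02   1.6 ]
```

View pics/t4.png

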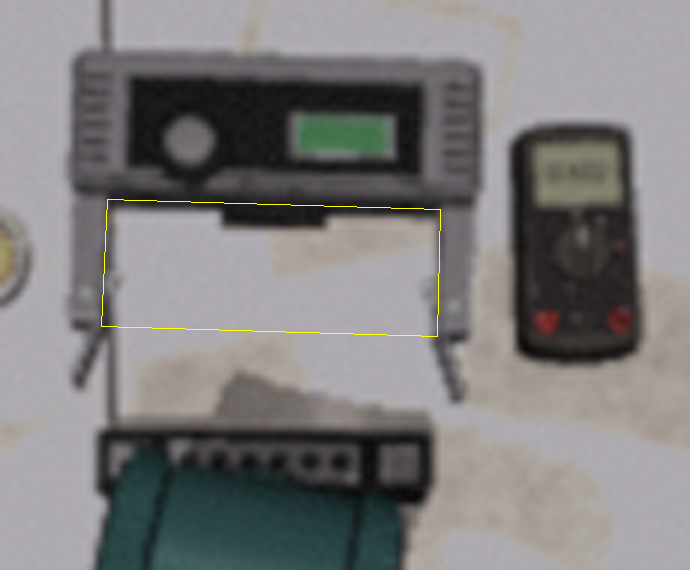

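The battery is nearly square now: top edge at row about 431 at both ends, centre at column 266 on the dock axis. I'll continue into the mouth.

```bash
python3 -m jog '[[[-0.35,0,0.05],[0,0,0],1],[[-0.35,0,0.05],[0,0,0],1],[[-0.35,0,0.05],[0,0,0],1],[[-0.35,0,0.05],[0,0,0],1],[[-0.35,0,0.05],[0,0,0],1],[[-0.35,0,0.05],[0,0,0],1],[[-0.35,0,0.05],[0,0,0],1],[[-0.35,0,0.05],[0,0,0],1],[[0,0,0],[0,0,0],1]]'
python3 -m jog '[[[-0.35,0,0.05],[0,0,0],1],[[-0.35,0,0.05],[0,0,0],1],[[-0.35,0,0.05],[0,0,0],1],[[-0.35,0,0.05],[0,0,0],1],[[-0.35,0,0.05],[0,0,0],1],[[-0.35,0,0.05],[0,0,0],1],[[0,0,0],[0,0,0],1]]'
python3 - <<'E'
from station import *
from h import *
d=np.load('d.npy')
plan(get_state(),tf(d,[[-.03,0,0]])[0],d[2],.15)
c=read_camera('top')
overlay(c,[(tf(d,rect(-.05,.021,.0915,.032)),(0,255,255))],(235,140,350,235),6,'pics/t5.png')
E
```

```text
time_s: 9.95
eef_pos: [0.5049, -0.0449, -0.002]
eef_rot: [0.087, 2.993, -0.012]
force: [-4.2, 0.7, -1.5]
gripper_width: 0.997
grasp_force: 1.8
time_s: 10.65
eef_pos: [0.5284, -0.0463, -0.0005]
eef_rot: [0.087, 2.989, -0.013]
force: [-3.5, 0.5, -2.4]
gripper_width: 0.994
grasp_force: 1.4
shift now-axes cm [-6.86  0.06  1.  ] turn [-0.004  0.002  0.001] | shift in target axes [-6.86  0.06  0.99]
```

View pics/t5.png

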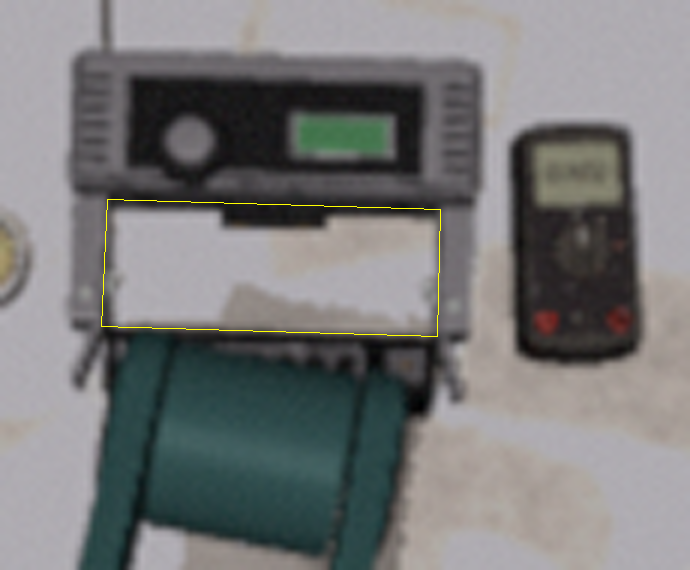

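The battery is square in the flared mouth, far edge at about row 335 and both ends inside the cheeks. I'll push on, watching the force.

```bash
python3 -m jog '[[[-0.35,0,0.055],[0,0,0],1],[[-0.35,0,0.055],[0,0,0],1],[[-0.35,0,0.055],[0,0,0],1],[[-0.35,0,0.055],[0,0,0],1],[[-0.35,0,0.055],[0,0,0],1],[[-0.35,0,0.055],[0,0,0],1],[[-0.35,0,0.055],[0,0,0],1],[[0,0,0],[0,0,0],1]]'
python3 -m jog '[[[-0.35,0,0.055],[0,0,0],1],[[-0.35,0,0.055],[0,0,0],1],[[-0.35,0,0.055],[0,0,0],1],[[-0.35,0,0.055],[0,0,0],1],[[-0.35,0,0.055],[0,0,0],1],[[-0.35,0,0.055],[0,0,0],1],[[0,0,0],[0,0,0],1]]'
python3 - <<'E'
from station import *
from h import *
d=np.load('d.npy')
plan(get_state(),tf(d,[[-.024,0,0]])[0],d[2],.15)
E
```

```text
time_s: 11.5
eef_pos: [0.5525, -0.0475, -0.001]
eef_rot: [0.087, 2.99, -0.012]
force: [-3.7, 0.6, -2.9]
gripper_width: 1.002
grasp_force: 1.9
time_s: 12.2
eef_pos: [0.5728, -0.0488, -0.001]
eef_rot: [0.087, 2.991, -0.012]
force: [-6.0, -0.3, -2.1]
gripper_width: 1.002
grasp_force: 3.0
shift now-axes cm [-3.05  0.04  0.36] turn [-0.004 -0.001  0.001] | shift in target axes [-3.05  0.04  0.36]
```

```bash
for i in 1; do :; done
python3 -m jog '[[[-0.35,0,0.05],[0,0,0],1],[[-0.35,0,0.05],[0,0,0],1],[[-0.35,0,0.05],[0,0,0],1],[[-0.35,0,0.05],[0,0,0],1],[[0,0,0],[0,0,0],1]]'
python3 -m jog '[[[-0.3,0,0.045],[0,0,0],1],[[-0.3,0,0.045],[0,0,0],1],[[0,0,0],[0,0,0],1]]'
python3 -m jog '[[[-0.2,0,0.03],[0,0,0],1],[[-0.2,0,0.03],[0,0,0],1],[[0,0,0],[0,0,0],1]]'
python3 -m jog '[[[-0.2,0,0.03],[0,0,0],1],[[0,0,0],[0,0,0],1]]'
```

```text
time_s: 12.7
eef_pos: [0.587, -0.0496, -0.0013]
eef_rot: [0.087, 2.992, -0.012]
force: [-5.0, 0.4, -2.4]
gripper_width: 1.002
grasp_force: 2.6
time_s: 13.0
eef_pos: [0.593, -0.05, -0.0013]
eef_rot: [0.087, 2.992, -0.012]
force: [-6.0, -0.4, -2.7]
gripper_width: 0.999
grasp_force: 2.8
time_s: 13.3
eef_pos: [0.5959, -0.0501, -0.0014]
eef_rot: [0.087, 2.994, -0.012]
force: [-8.7, 0.8, 0.9]
gripper_width: 1.0
grasp_force: 4.6
time_s: 13.5
eef_pos: [0.5971, -0.0501, -0.0015]
eef_rot: [0.087, 2.996, -0.012]
force: [-11.9, 1.5, 2.9]
gripper_width: 1.001
grasp_force: 6.0
```

```bash
python3 -m jog '[[[-0.2,0,0.03],[0,0,0],1],[[-0.2,0,0.03],[0,0,0],1],[[0,0,0],[0,0,0],1]]'
python3 -m jog '[[[-0.2,0,0.03],[0,0,0],1],[[0,0,0],[0,0,0],1]]'
python3 -m jog '[[[-0.2,0,0.03],[0,0,0],1],[[0,0,0],[0,0,0],1]]'
```

```text
time_s: 13.8
eef_pos: [0.6015, -0.0505, -0.0015]
eef_rot: [0.086, 2.995, -0.012]
force: [-11.4, 0.3, 2.5]
gripper_width: 1.002
grasp_force: 5.1
time_s: 14.0
eef_pos: [0.6034, -0.0505, -0.0015]
eef_rot: [0.087, 2.996, -0.012]
force: [-10.6, 0.8, 2.9]
gripper_width: 1.0
grasp_force: 5.5
time_s: 14.2
eef_pos: [0.6052, -0.0506, -0.0015]
eef_rot: [0.087, 2.996, -0.012]
force: [-11.6, 0.2, 3.3]
gripper_width: 1.004
grasp_force: 5.9
```

```bash
python3 -m jog '[[[-0.2,0,0.03],[0,0,0],1],[[0,0,0],[0,0,0],1]]'
python3 -m jog '[[[-0.2,0,0.03],[0,0,0],1],[[0,0,0],[0,0,0],1]]'
```

```text
time_s: 14.4
eef_pos: [0.6065, -0.0507, -0.0015]
eef_rot: [0.088, 2.998, -0.011]
force: [-14.1, 1.0, 4.7]
gripper_width: 1.001
grasp_force: 7.2
time_s: 14.6
eef_pos: [0.6065, -0.0506, -0.0016]
eef_rot: [0.088, 3.003, -0.011]
force: [-21.6, 1.6, 11.1]
gripper_width: 1.003
grasp_force: 10.6
```

The position holds at x = 0.6065 while the force jumps to 22 N, so this is the stop. One more small push, then I back off and check that it holds.

```bash
python3 -m jog '[[[-0.15,0,0.02],[0,0,0],1],[[0,0,0],[0,0,0],1],[[0,0,0],[0,0,0],1]]'
python3 -m jog '[[[0.4,0,-0.06],[0,0,0],1],[[0.4,0,-0.06],[0,0,0],1],[[0.5,0,-0.07],[0,0,0],1],[[1.5,0,-0.2],[0,0,0],1],[[2,0,-0.3],[0,0,0],1],[[0,0,-4],[0,0,0],0],[[0,0,-4],[0,0,0],0],[[0,0,-4],[0,0,0],0],[[0,0,-4],[0,0,0],0],[[0,0,0],[0,0,0],0]]'
python3 - <<'E'
from station import *
from h import *
d=np.load('d.npy');s=get_state();c=read_camera('top')
# button from its own pixel at z=.076
px=np.array([188,138])/6+[235,140]-.5
r=least_squares(lambda p:proj(c,[[p[0],p[1],.076]])[0]-px,[.66,0]).x
print('button px',r,'model',tf(d,[[.042,.045,.076]]))
plan(s,[*r,.12],d[2],0)
im=cv2.resize(c['image'][135:215,225:355,::-1],None,fx=6,fy=6,interpolation=cv2.INTER_CUBIC);cv2.imwrite('pics/t6.png',im)
E
```

```text
time_s: 14.9
eef_pos: [0.6065, -0.0507, -0.0016]
eef_rot: [0.088, 3.006, -0.011]
force: [-26.1, 1.6, 13.3]
gripper_width: 0.999
grasp_force: 12.9
time_s: 15.9
eef_pos: [0.5464, -0.0475, 0.1674]
eef_rot: [0.086, 2.969, -0.018]
force: [0.8, 0.6, 0.8]
gripper_width: 0.142
grasp_force: 0.0
button px [ 0.67593203 -0.00837429] model [[ 0.6720873  -0.00911773  0.076     ]]
shift now-axes cm [-11.71   4.69   6.8 ] turn [-0.007  0.171  0.001] | shift in target axes [-12.7    4.66   4.74]
```

View pics/t6.png

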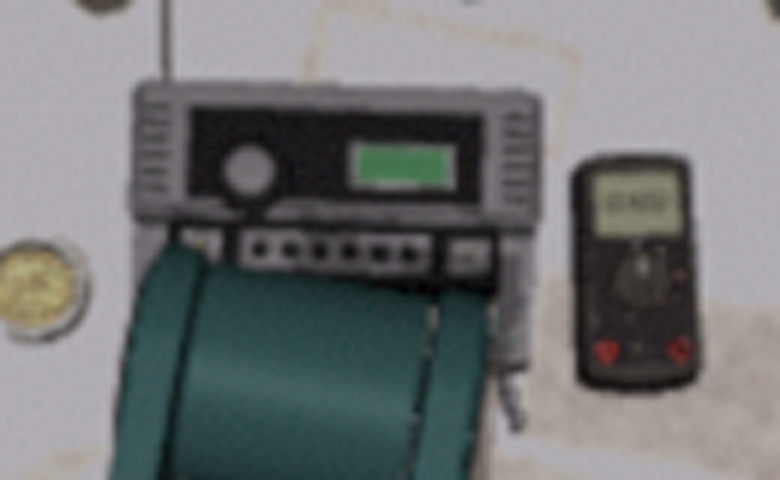

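The battery sits square against the tower (boundary at about row 225), with no gap to the tower visible, and the tin and multimeter have not moved. The button is at (250,170), world about (0.674, -0.009).

```bash
python3 -m jog '[[[0,0,0],[-0.003,0.086,0],0],[[0,0,0],[-0.003,0.085,0],0],[[-4.2,1.55,0],[0,0,0],0],[[-4.2,1.55,0],[0,0,0],0],[[-4.1,1.55,0],[0,0,0],0],[[0,0,2.5],[0,0,0],0],[[0,0,2.2],[0,0,0],0],[[0,0,0],[0,0,0],0],[[0,0,0],[0,0,0],0]]'
python3 - <<'E'
from station import *
from h import *
d=np.load('d.npy');plan(get_state(),[.674,-.0088,.08],d[2],0)
E
```

```text
time_s: 16.85
eef_pos: [0.6674, -0.0071, 0.1065]
eef_rot: [-0.09, -3.119, -0.004]
force: [0.0, -0.1, 1.3]
gripper_width: 0.002
grasp_force: 0.0
shift now-axes cm [-0.73 -0.14  2.64] turn [ 0.002 -0.022  0.001] | shift in target axes [-0.67 -0.13  2.65]
```

```bash
python3 -m jog '[[[-0.7,-0.14,1],[0,-0.02,0],0],[[0,0,0.8],[0,0,0],0],[[0,0,0.4],[0,0,0],0],[[0,0,0],[0,0,0],0],[[0,0,0],[0,0,0],0]]'
python3 -m jog '[[[0,0,0.3],[0,0,0],0],[[0,0,0.3],[0,0,0],0],[[0,0,0],[0,0,0],0]]'
python3 -m jog '[[[0,0,0.2],[0,0,0],0],[[0,0,0.2],[0,0,0],0],[[0,0,0],[0,0,0],0]]'
```

```text
time_s: 17.35
eef_pos: [0.6743, -0.0089, 0.086]
eef_rot: [0.091, 3.14, 0.003]
force: [0.8, -0.4, 0.5]
gripper_width: -0.001
grasp_force: 0.0
time_s: 17.65
eef_pos: [0.6744, -0.0088, 0.0794]
eef_rot: [0.091, 3.14, 0.003]
force: [0.6, -0.5, 2.0]
gripper_width: 0.004
grasp_force: 0.8
time_s: 17.95
eef_pos: [0.6744, -0.0089, 0.0759]
eef_rot: [0.091, 3.14, 0.003]
force: [-0.9, 0.2, 3.0]
gripper_width: -0.002
grasp_force: 1.9
```

```bash
python3 -m jog '[[[0,0,0.2],[0,0,0],0],[[0,0,0.2],[0,0,0],0],[[0,0,0],[0,0,0],0]]'
python3 -m jog '[[[0,0,0.2],[0,0,0],0],[[0,0,0],[0,0,0],0]]'
python3 -m jog '[[[0,0,0.2],[0,0,0],0],[[0,0,0],[0,0,0],0],[[0,0,0],[0,0,0],0]]'
```

```text
time_s: 18.25
eef_pos: [0.6745, -0.0088, 0.074]
eef_rot: [0.091, 3.139, 0.003]
force: [-4.1, 0.5, 11.2]
gripper_width: 0.001
grasp_force: 5.3
time_s: 18.45
eef_pos: [0.6746, -0.0088, 0.0739]
eef_rot: [0.091, 3.138, 0.003]
force: [-6.2, 0.5, 15.9]
gripper_width: -0.003
grasp_force: 8.0
time_s: 18.75
eef_pos: [0.6746, -0.0088, 0.0738]
eef_rot: [0.091, 3.137, 0.002]
force: [-9.3, 0.8, 21.2]
gripper_width: -0.001
grasp_force: 10.7
```

```bash
python3 -m jog '[[[0,0,-0.6],[0,0,0],0],[[0,0,0],[0,0,0],0],[[0,0,0],[0,0,0],0]]'
python3 -m jog '[[[0,0,-0.15],[0,0,0],0],[[0,0,0],[0,0,0],0],[[0,0,0],[0,0,0],0]]'
python3 -m jog '[[[0,0,-0.15],[0,0,0],0],[[0,0,0],[0,0,0],0],[[0,0,0],[0,0,0],0]]'
python3 -m jog '[[[0,0,-0.15],[0,0,0],0],[[0,0,0],[0,0,0],0],[[0,0,0],[0,0,0],0]]'
python3 -m jog '[[[0,0,-0.15],[0,0,0],0],[[0,0,0],[0,0,0],0],[[0,0,0],[0,0,0],0]]'
python3 -m jog '[[[0,0,-0.3],[0,0,0],0],[[0,0,0],[0,0,0],0],[[0,0,0],[0,0,0],0]]'
```

```text
time_s: 19.05
eef_pos: [0.6747, -0.0088, 0.0741]
eef_rot: [0.091, 3.139, 0.003]
force: [0.4, -1.7, 7.4]
gripper_width: 0.0
grasp_force: 4.2
time_s: 19.35
eef_pos: [0.6746, -0.0088, 0.0749]
eef_rot: [0.091, 3.14, 0.003]
force: [1.4, -0.8, 4.3]
gripper_width: 0.0
grasp_force: 2.2
time_s: 19.65
eef_pos: [0.6746, -0.0088, 0.0765]
eef_rot: [0.091, 3.14, 0.003]
force: [2.6, 0.8, 3.6]
gripper_width: -0.006
grasp_force: 1.7
time_s: 19.95
eef_pos: [0.6742, -0.0088, 0.0778]
eef_rot: [-0.091, -3.14, -0.003]
force: [3.5, 0.0, 3.0]
gripper_width: -0.002
grasp_force: 1.3
time_s: 20.25
eef_pos: [0.6738, -0.0088, 0.0791]
eef_rot: [-0.091, -3.139, -0.003]
force: [1.1, -0.8, 2.2]
gripper_width: 0.002
grasp_force: 1.0
time_s: 20.55
eef_pos: [0.6735, -0.0088, 0.0818]
eef_rot: [-0.091, -3.138, -0.003]
force: [-0.2, 0.8, 0.1]
gripper_width: 0.002
grasp_force: 0.0
```

The release shows a smooth spring force from 4.3 N at z = 0.075 to 2.2 N at 0.079, and nothing at 0.082. That is the full 6 mm stroke, and the button has come up. I'll move clear and check the battery's near edge numerically.

```bash
python3 -m jog '[[[0,0,-4],[0,0,0],0],[[0,0,-4],[0,0,0],0],[[0,0,-4],[0,0,0],0],[[4,0,-2],[0,0,0],0],[[4,0,0],[0,0,0],0],[[4,0,0],[0,0,0],0],[[4,-3,0],[0,0,0],0],[[4,-3.5,0],[0,0,0],0],[[4,-3.5,0],[0,0,0],0],[[3,-3.5,0],[0,0,0],0],[[0,-4,0],[0,0,0],0],[[0,-4,0],[0,0,0],0]]'
python3 -m jog '[[[0,-4,0],[0,0,0],0],[[0,-4,0],[0,0,0],0],[[0,-4,0],[0,0,0],0],[[0,0,0],[0,0,0],0],[[0,0,0],[0,0,0],0]]'
python3 - <<'E'
from station import *
from h import *
d=np.load('d.npy');c=read_camera('top');g=cv2.cvtColor(c['image'],cv2.COLOR_RGB2GRAY).astype(np.float32)
xs=np.arange(-50,30,2.)
for y in(-70,-45,0,45,70):
    v=np.mean([cv2.remap(g,*[np.float32(proj(c,tf(d,np.c_[xs/1e3,0*xs+(y+k)/1e3,0*xs+.061]))[:,i]).reshape(1,-1) for i in(0,1)],cv2.INTER_LINEAR)[0] for k in(-4,0,4)],0)
    print(y,v.astype(int))
print(get_state()['force'])
E
```

```text
time_s: 21.75
eef_pos: [0.3958, -0.205, 0.2224]
eef_rot: [0.091, 3.14, 0.003]
force: [1.4, -0.1, -0.4]
gripper_width: -0.0
grasp_force: 0.0
time_s: 22.25
eef_pos: [0.3897, -0.3241, 0.2211]
eef_rot: [-0.094, -3.139, -0.006]
force: [0.9, 0.9, -0.1]
gripper_width: -0.001
grasp_force: 0.0
-70 [181 181 181 180 180 180 181 181 181 181 180 178 161 136  74  32  14  16
  21  23  30  40  66  92 113 116 109 104 102 106 101  91  63  42  32  48
  70  84  88  83]
-45 [181 181 181 181 181 181 180 181 181 181 181 180 161 124  66  29   4   6
  13  23  31  45  69  89 105  91  78  67  72  81  97 102  96  67  41  56
  72  88  89  87]
0 [181 181 181 181 181 181 180 180 181 181 180 171 154 115  78  42  28  18
  14  19  31  55  79 101 107 106  93  86  86  94 103  99  82  55  42  38
  55  70  85  83]
45 [181 182 181 181 181 180 181 181 181 181 181 182 165 135  73  31   4   5
  10  18  26  35  56  75  90  86  75  71  72  80  85  87  75  57  33  32
  33  36  33  28]
70 [181 180 181 181 180 180 180 180 181 182 182 176 158 117  62  31   9   8
  11  16  25  40  63  85 105 113 116 115 113 112 110  99  79  51  34  45
  59  75  83  87]
[ 0.89795438  1.07603371 -0.23849208]
```

The near edge lies at the same x (about -23 mm, ±1) at all five y positions, so the battery is square and has stayed home. The arm is clear.

```bash
python3 -c "
from station import *
print(hand_in())"
```

```text
the job is handed in; nothing more can be done
None
```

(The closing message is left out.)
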